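# Turn the display carousel and hang a mount board on its empty hook

### The job

Turn the carousel by its black knob until the empty hook points along the brass-ended pointer on the foot. Then take the mount board out of the slotted stand, hang it by its hole on that hook, and gently press it back along the hook until it bears on the sprung rubber pad there, holding that light push for a moment before letting go. Leave the carousel at the pointer, the board hanging free on the hook, and the other things on the table alone.

Things in the scene. Friction and masses are not known exactly. Their poses are not given: they have to be found in the camera images.
- carousel: Fixed steel foot of the carousel, 170 mm across, 20 mm high, with a post. Origin on the turning axis at table height; -x runs along the pointer. The wooden head on the post (76 mm across) turns either way and stays where left (friction 0.2 N m). It has four hooks a quarter turn apart, all within 115 mm of the axis; three carry small boards (fixed, tops 184 mm above the table), one is empty.
- rotor (a joint): Angle of the turning head: 0 when the empty hook is exactly over the pointer, growing anticlockwise seen from above; it starts somewhere between 0.7 and 2.2.
- pointer (a point): Brass end of the pointer, a bar lying on the table from the foot; 108 mm from the axis, 8 mm above the table.
- hook_tip (a point): Centre of the upturned tip of the empty hook, 108 mm from the axis, 8 mm above the centre line of its arm; the steel is 8 mm thick and its round end reaches 4 mm higher (12 mm above the arm's centre line).
- hook_root (a point): Point on the centre line of the empty hook's arm where it leaves the head, 38 mm from the axis and 170 mm above the table. Its -x axis points out along the arm, z is up. The arm is an 8 mm round bar.
- knob (a point): Centre of the black turning knob: an upright cylinder 20 mm across, 32 mm high, 45 mm from the axis, opposite the empty hook; centre 229 mm and top 245 mm above the table. It goes round with the head (it does not spin by itself). All else on the head is below 193 mm except the knob's thin stalk.
- buffer: Bracket at the empty hook's root (origin on the arm's centre line, 40 mm from the axis, -x out along the arm). It carries the rubber pad: 56 mm wide, 2 mm above to 34 mm below that line. The pad's outer face was set by hand and is NOT measured: 54 to 78 mm from the axis. It is sprung and gives inwards up to 6 mm, 2.5 N per mm. The board bears properly at 4 to 10 N; over 12 N is too hard.
- hole (a point): Centre of the hanging hole of the loose mount board, round, 28 mm across. Axes of the board: z up, x through its thickness (the disc is on the -x face), y its width. When it hangs upright the hole's centre is 10 mm below the centre line of the hook's arm.
- board_center (a point): Centre of the mount board: a plain wooden board 10 mm thick, 70 mm wide and 140 mm high, about 0.14 kg (0.1 to 0.2), with a round disc ornament 42 mm across and 5 mm proud low on its -x face. The hole's centre is 18 mm above this point, the top edge 70 mm above; above the hole are 38 mm of plain board to grip.
- stand: Fixed plywood stand, 70 by 110 mm and 26 mm high, with a 13 mm wide slot, 20 mm deep, along its y axis, in which the mount board stands upright with 1.5 mm play either side. Origin under its centre. The board comes out upwards.
- archive_box: Grey archive box, 110 by 150 by 60 mm high, origin at the centre of its underside; leave it alone.
- basket: Small round coiled basket, 104 mm across, 85 mm high, origin at the centre of its underside; leave it alone.
- dust_brush: Dusting brush lying on the table between carousel and robot, low (under 40 mm high), about 200 mm long; leave it alone.
Things that resemble listed ones, but are neither listed nor needed, are in the scene too. Leave any purple look-alike of the part that bears hole alone.

How it is judged:
By the outcome, as a careful person would: the job done as asked, in the order asked, and still so for the second after the job is handed in, with the robot touching nothing.
It also fails if it takes over 72 s, if anything falls off the work surface, if the arm or the gripper's body presses on something with over 40 N, if the wrist force passes 120 N, or if a joint passes its speed limit or range.

### The arm

A 6-joint arm with a two-finger parallel gripper is mounted at the origin on the work surface. World frame = base frame: x ahead of the robot, y to its left, z up, the work surface at z = 0. Lengths are in m, angles in degrees, forces in N, time in s.
With the tool pointing down it reaches from about 0.35 to 0.975 m from the base axis. Payload 7.1 kg.
Tool frame: the origin (TCP) lies at the very end of the fingers, on their centre line; the grasp point (between the pads) lies 19 mm behind it; z points along the fingers, y is the line along which they close (so a half turn about z gives the same grasp; the last joint's range is limited). The gripper opens to 88 mm and grips with 3 to 60 N. Pads are 20 mm wide; open, the fingers measure 115 mm over their backs; the gripper's body (75 mm by 178 mm) begins 61 mm behind the grasp point.
Start: joints at [-74.485, 24.242, 93.386, -0, 62.372, -1.089], TCP at [0.179, -0.599, 0.223] pointing down, gripper open.
Joint ranges: [-172.04, 172.04], [-51.8, 120.97], [4.93, 147.93], [-75.15, 255.16], [6.16, 154.13], [-145.62, 145.62]. Speed limits (degrees/s): [136.94, 136.94, 172.46, 180, 180, 180].

### API

Orientations are given as a 3x3 rotation matrix whose columns are the frame's x, y, z axes.
In Python, from workcell import read_state, optics, ticket, outline_of gives the robot as it stands.
- The arm moves only by the tool apply_moves, never from a script. Its arguments are lists of equal length, an entry for each row: "linear": the shift along the tool's x, y, z in units of 25 mm (1.0 is 25 mm), a list of three; "roll": the turn about the tool's z in rad; "jaw": the gripper command: -1 is fully open, 1 is shut, values between are in proportion. A call has 1 to 10 rows; each row shifts and turns the commanded pose from where the row before left it, along the tool's axes as they then stand; what a row does not reach is not made up. A row lasts 1/12 s, in which the tool goes at most 41.7 mm and 7.16 degrees, less where a joint would pass 70% of its speed; a pose out of reach is approached as far as the arm can. A call is refused whole if a number of a shift passes 1 or a number of a turn 0.125, either way. A call with a gripper value outside its range is refused whole. The fingers move at their own pace and stop on an object; "newtons" is the grip in N (left out, the last holds). Time passes only in rows, so rows that do not move let the fingers close. It gives the time, the measured TCP pose, the force, the opening and the grip force at its end, in the units of the state.
- read_state(): the state, without advancing time (a new reading comes with each control period).
- optics.read_camera(name): name is "scene" or "side" or "wrist"; returns a dict with "image" (384x512x3 uint8, red, green, blue), "depth" (384x512 float32, m along the optical axis (not along the pixel's ray), 0 where there is no reading), "fovy" (degrees; the focal length in pixels is half the picture's height over the tangent of half this angle, whatever the lens; pixels are square), "cx", "cy" (the principal point, pixels), "k1" (the pictures are not rectified: a ray, as slopes to the right and down, at radius r is drawn at 1 + k1 r^2 times it, then the intrinsics apply), "R" (3x3) and "t" (3): a world point X has camera coordinates R X + t. Camera axes: x right, y down, z forward; pixel columns grow to the right and rows downward; lengths in m; the calibration is good to about 2 mm. A picture is of the moment at which its call begins.
- ticket.close_job(): hands the job in; it is judged then, once.
Trained networks look in the newest picture that a camera, given by its name, has taken for a name from the list of things; names that differ only in an ending like _2 or _b are one class to them, and where a whole thing is asked for, a point or a joint stands for the part that bears it (a point fixed in the world has none). Each returns a list of dicts, best first, with "p" (0 to 1); they miss things now and then, are a little off and sometimes report something else, mostly with a low value. They report only what shows in the picture. A call takes as long as a camera call. They do not tell look-alikes from the thing itself.
- outline_of(camera, thing): "pixels" (384x512 bool, what is visible of it) and "box" ([left, top, right, bottom] in pixels, round what is visible of it).
The state is a dict: "time": time; "qpos": joint angles; "joint_vel": joint speeds; "tau": joint torques, N m; "eef_pos": TCP position; "orientation": TCP orientation; "wrist_force": force on the tool from outside, world axes, zero at the start; "moment": the same for the moment, N m; "gripper_width": finger opening in m; "gripper_force": force on a finger pad.
Only numpy, scipy, OpenCV 4.12 (cv2) and the standard library are available. Lean on these libraries where they do the work, as an engineer would, in place of code of your own. Each camera call takes 0.05 s, during which the arm holds its last target. There are 200 camera calls.

## Working session

There is one attempt and no reset: what is moved stays moved. The work goes in short steps, Python scripts to look and compute and a tool call to move; the robot and the scene stay as the last step left them, time stands still between calls to the robot, and variables do not carry over. Pictures are saved under pics/ and viewed, at most 10 in all, crops included, and the job is handed in when it is done.

Besides the shell and the picture viewer there is one more tool, called after ">>>" in YAML: its name, and indented under it one key for each argument. apply_moves: Moves the arm, as the interface text tells. Its arguments: {"type":"object","properties":{"linear":{"type":"array","items":{"type":"array","items":{"type":"number"}}},"roll":{"type":"array","items":{"type":"number"}},"jaw":{"type":"array","items":{"type":"number"}},"newtons":{"type":"number"}},"required":["linear","roll","jaw"]}

```bash
ls; mkdir -p pics; cat > h.py <<'E'
import numpy as np, cv2
from workcell import read_state, optics, ticket, outline_of
def cloud(c):
    d=c["depth"]; h,w=d.shape; f=h/2/np.tan(np.radians(c["fovy"])/2)
    K=np.array([[f,0,c["cx"]],[0,f,c["cy"]],[0,0,1.]])
    u,v=np.meshgrid(np.arange(w),np.arange(h))
    p=cv2.undistortPoints(np.stack([u,v],-1).reshape(-1,1,2).astype(np.float64),K,np.array([c["k1"],0,0,0,0.])).reshape(h,w,2)
    X=np.dstack([p*d[...,None],d])
    W=(X-np.array(c["t"]))@np.array(c["R"])
    W[d<=0]=np.nan
    return W
def save(c,n): cv2.imwrite("pics/"+n,cv2.cvtColor(c["image"],cv2.COLOR_RGB2BGR))
E
python3 - <<'E'
from h import *
s=read_state();print({k:np.round(v,3).tolist() for k,v in s.items()})
ims=[]
for n in ["scene","side","wrist"]:
    c=optics.read_camera(n);W=cloud(c);ims.append(c["image"])
    print(n,c["fovy"],c["k1"],np.round(-np.array(c["R"]).T@c["t"],3))
    if n=="wrist":continue
    for t in ["carousel","rotor","knob","hook_tip","buffer","hole","board_center","stand","archive_box","basket","dust_brush"]:
        for o in outline_of(n,t)[:3]:
            P=W[o["pixels"]];P=P[~np.isnan(P[:,0])]
            if len(P):print(n,t,round(o["p"],2),np.array(o["box"]).astype(int).tolist(),len(P),np.round(np.median(P,0),3),np.round(np.percentile(P,2,0),3),np.round(np.percentile(P,98,0),3))
np.save  # noop
for n,i in zip("abc",ims): cv2.imwrite(f"pics/{n}.png",cv2.cvtColor(i,cv2.COLOR_RGB2BGR))
E
```

```text
pics
{'time': 0.0, 'qpos': [-74.483, 24.284, 93.431, 0.003, 62.373, -1.09], 'joint_vel': [-0.063, 0.051, -0.023, -0.011, 0.055, 0.047], 'tau': [0.002, -54.462, -27.367, 0.065, 0.023, -0.0], 'eef_pos': [0.179, -0.598, 0.222], 'orientation': [[0.958, 0.286, -0.0], [0.286, -0.958, 0.001], [0.0, -0.002, -1.0]], 'wrist_force': [-0.305, 0.717, 0.113], 'moment': [-0.005, -0.011, -0.056], 'gripper_force': 0.0, 'gripper_width': 0.088}
scene 49.83946568492001 -0.10145327772333755 [1.062 0.354 1.114]
scene carousel 0.68 [228, 165, 301, 259] 3765 [0.648 0.129 0.123] [0.549 0.043 0.002] [0.714 0.192 0.224]
scene rotor 0.96 [227, 159, 310, 244] 2068 [0.632 0.125 0.177] [0.558 0.026 0.002] [0.707 0.187 0.241]
scene rotor 0.71 [246, 203, 257, 215] 61 [0.671 0.083 0.161] [0.628 0.045 0.04 ] [0.693 0.096 0.175]
scene knob 0.61 [224, 164, 313, 242] 2106 [0.632 0.128 0.178] [0.548 0.04  0.003] [0.708 0.188 0.243]
scene hook_tip 0.56 [242, 176, 309, 242] 1856 [0.629 0.13  0.179] [0.535 0.051 0.002] [0.705 0.186 0.244]
scene buffer 0.15 [179, 153, 207, 184] 491 [ 0.619 -0.154  0.093] [ 0.609 -0.192  0.025
[... 2274 characters left out ...]
73 [291, 151, 318, 192] 817 [ 0.509 -0.114  0.076] [ 0.476 -0.175  0.002] [ 0.542 -0.106  0.141]
side stand 0.87 [257, 150, 291, 183] 539 [ 0.602 -0.138  0.025] [ 0.577 -0.217  0.   ] [ 0.654 -0.106  0.03 ]
side archive_box 0.7 [164, 152, 223, 211] 1652 [0.803 0.035 0.06 ] [ 0.711 -0.059  0.005] [0.867 0.098 0.17 ]
side basket 0.93 [197, 294, 247, 339] 1719 [0.516 0.375 0.064] [0.476 0.322 0.037] [0.567 0.413 0.086]
side basket 0.47 [162, 152, 216, 207] 1509 [0.805 0.039 0.06 ] [ 0.705 -0.056  0.013] [0.865 0.179 0.174]
side dust_brush 0.85 [283, 231, 356, 250] 819 [0.419 0.059 0.017] [0.311 0.015 0.005] [0.488 0.095 0.021]
wrist 70.63286966716826 0.0012244741029924042 [ 0.241 -0.58   0.384]
```

```bash
python3 - <<'E'
import cv2,numpy as np
a=cv2.imread("pics/a.png")[115:305,150:400];b=cv2.imread("pics/b.png")[110:300,140:390]
cv2.imwrite("pics/ab.png",np.hstack([cv2.resize(x,(400,304),interpolation=2) for x in (a,b)])) 
E
```

```text
(no output)
```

View pics/ab.png

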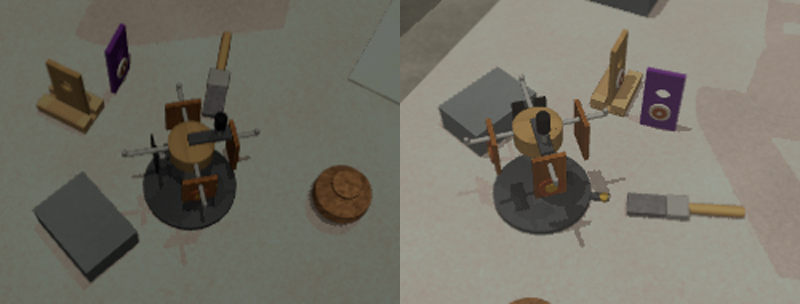

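The left part (scene) shows the wooden board in its stand at about (70,95), the purple one at (118,55), and the carousel knob at (220,120). In the right part (side), the brass pointer end is at (605,197).

```bash
cat > m1.py <<'E'
from h import *
from scipy.optimize import least_squares
def circ(P,r=None):
    if r: return least_squares(lambda q:np.hypot(P[:,0]-q[0],P[:,1]-q[1])-r,P.mean(0)[:2],loss="soft_l1",f_scale=.002).x
    return least_squares(lambda q:np.hypot(P[:,0]-q[0],P[:,1]-q[1])-q[2],[*P.mean(0)[:2],.05],loss="soft_l1",f_scale=.002).x
for n in ["scene","side"]:
    c=optics.read_camera(n);W=cloud(c);I=c["image"].astype(int)
    x,y,z=np.moveaxis(W,-1,0)
    reg=(x>.5)&(x<.78)&(y>-.02)&(y<.26)
    g=reg&(np.hypot(x-.635,y-.12)<.12)
    # foot silhouette: dark pixels z<.03
    m=g&(z>.012)&(z<.028); cs,_=cv2.findContours(m.astype(np.uint8),0,1)
    hull=cv2.convexHull(W[m][:,:2].astype(np.float32)).reshape(-1,2)
    print(n,"foot",m.sum(),circ(hull),circ(hull,.085))
    k=reg&(z>.236)&(z<.26);print("knob top",k.sum(),np.nanmean(W[k],0),np.ptp(W[k],0) if k.any() else 0)
    hd=reg&(z>.15)&(z<.2)&(I[...,0]>I[...,2]*1.6)&(np.hypot(x-.635,y-.12)<.06)
    zz=z[hd];print("head z hist",np.histogram(zz,10))
    top=hd&(z>.18);hh=cv2.convexHull(W[top][:,:2].astype(np.float32)).reshape(-1,2) if top.sum()>5 else None
    if hh is not None: print("head",top.sum(),circ(hh),W[top].mean(0))
    br=g&(z<.03)&(z>-.01)&(I[...,0]>I[...,2]*1.9)&(I[...,0]>90)&(np.hypot(x-.635,y-.12)>.088)
    print("brass",br.sum(),W[br].mean(0) if br.any() else 0, np.argwhere(br).mean(0) if br.any() else 0)
    # hook tips
    for o in outline_of(n,"buffer"): print("buf",o["p"],o["box"])
    w=reg&(z>.12)&(z<.2)&(np.hypot(x-.635,y-.125)>.085)
    P=W[w]; a=np.degrees(np.arctan2(P[:,1]-.125,P[:,0]-.635)); 
    hst,e=np.histogram(a,36,(-180,180)); print([(int(e[i]),int(hst[i])) for i in range(36) if hst[i]])
    # board in stand
    b=(x>.57)&(x<.66)&(y>-.21)&(y<-.1)&(z>.04)&(z<.16)
    P=W[b];C=P.mean(0);u,sv,vt=np.linalg.svd(P-C,full_matrices=False)
    print("board",b.sum(),C,"\nn",vt[2],sv/np.sqrt(len(P)),"ymin/max",P.min(0),P.max(0))
    r=cv2.minAreaRect(P[:,:2].astype(np.float32)*1000);print("rect",r)
    s=(x>.53)&(x<.69)&(y>-.24)&(y<-.07)&(z>.018)&(z<.033)
    print("stand",s.sum(),cv2.minAreaRect(W[s][:,:2].astype(np.float32)*1000),np.median(z[s]))
E
python3 m1.py
```

```text
scene foot 1465 [0.6372062  0.1177803  0.08398997] [0.63675147 0.11727619]
knob top 55 [0.60760391 0.15127476 0.24387382] [0.02019731 0.01847344 0.0115077 ]
head z hist (array([ 18,  21,  17,  15,  24,  23, 193, 274,  14,   6]), array([0.15019782, 0.1546918 , 0.15918579, 0.16367977, 0.16817375,
       0.17266773, 0.17716171, 0.1816557 , 0.18614968, 0.19064366,
       0.19513764]))
head 421 [0.63748811 0.1175518  0.03645958] [0.64052952 0.1153696  0.18282043]
brass 0 0 0
buf 0.57 [245.7, 203.6, 256.4, 220.0]
[(-140, 34), (-120, 1), (-60, 19), (-50, 25), (30, 28), (40, 3), (130, 26)]
board 450 [ 0.61790488 -0.15503005  0.10226777] 
n [0.99572865 0.0920021  0.00775011] [0.03442525 0.02204515 0.00287592] ymin/max [ 0.60650481 -0.19425778  0.04021797] [ 0.62467934 -0.12200616  0.15178283]
rect ((615.5571899414062, -158.36874389648438), (15.435641288757324, 72.50584411621094), 5.610583782196045)
stand 490 ((594.82861328125, -164.2882843017578), (116.93216705322266, 113.835693359375), 2.1919355392456055) 0.026967487860324546
side foot 1629 [0.63536418 0.11966693 0.08431593] [0.63539027 0.11
[... 324 characters left out ...]
3 [0.63509126 0.12065546 0.03539159] [0.63884735 0.12076421 0.18194288]
brass 23 [0.53353226 0.08273961 0.00742978] [232.43478261 267.17391304]
buf 0.48 [213.6, 171.4, 232.0, 179.2]
[(-140, 44), (-60, 16), (-50, 16), (30, 21), (40, 20), (130, 31)]
board 325 [ 0.61084233 -0.1475178   0.10187646] 
n [-0.99869445  0.01443886  0.04899911] [0.03437529 0.02205331 0.00329339] ymin/max [ 0.60235519 -0.19375804  0.04012673] [ 0.62061025 -0.11983245  0.14900838]
rect ((611.1770629882812, -156.7753143310547), (16.734724044799805, 74.04714965820312), 1.9286588430404663)
stand 432 ((591.7447509765625, -162.97747802734375), (118.43351745605469, 117.24720764160156), 2.5702877044677734) 0.025836426531115488
```

```bash
cat > plan.py <<'E'
import numpy as np, json
from workcell import read_state
def now():
    s=read_state();R=np.array(s["orientation"]);return np.array(s["eef_pos"]),np.degrees(np.arctan2(R[1,0],R[0,0]))
def emit(path):
    """path: list of (xyz,psi deg) commanded poses incl. start; prints rows in tool units, errors diffused"""
    p=np.array(path[0][0],float);a=np.radians(path[0][1]);L=[];Q=[]
    for xyz,ps in path[1:]:
        c,s=np.cos(a),np.sin(a);d=(np.array(xyz)-p)/.025
        l=np.round([c*d[0]+s*d[1],s*d[0]-c*d[1],-d[2]],2)+0.
        r=round(float(-(np.radians(ps)-a)),3)
        p=p+.025*np.array([c*l[0]+s*l[1],s*l[0]-c*l[1],-l[2]]);a-=r
        L.append(l.tolist());Q.append(r+0.)
    for i in range(0,len(L),10): print(json.dumps({"linear":L[i:i+10],"roll":Q[i:i+10]}))
def line(goal,psi,n,start=None):
    p,a=start or now()
    psi=a+(psi-a+180)%360-180
    t=np.linspace(0,1,n+1);return [(p+(np.array(goal)-p)*u,a+(psi-a)*u) for u in t]
E
python3 -c "
from plan import *
emit(line([.606,.153,.30],131.3,36))"
```

```text
{"linear": [[0.69, -0.66, -0.09], [0.73, -0.63, -0.08], [0.77, -0.58, -0.09], [0.79, -0.54, -0.08], [0.83, -0.5, -0.09], [0.85, -0.45, -0.09], [0.87, -0.4, -0.08], [0.89, -0.35, -0.09], [0.92, -0.3, -0.08], [0.92, -0.25, -0.09]], "roll": [-0.056, -0.055, -0.056, -0.055, -0.056, -0.056, -0.055, -0.056, -0.055, -0.056]}
{"linear": [[0.94, -0.2, -0.09], [0.95, -0.15, -0.08], [0.96, -0.09, -0.09], [0.96, -0.04, -0.08], [0.96, 0.01, -0.09], [0.96, 0.07, -0.08], [0.95, 0.12, -0.09], [0.95, 0.17, -0.09], [0.93, 0.23, -0.08], [0.92, 0.28, -0.09]], "roll": [-0.056, -0.055, -0.056, -0.055, -0.056, -0.056, -0.055, -0.056, -0.056, -0.055]}
{"linear": [[0.91, 0.32, -0.08], [0.88, 0.38, -0.09], [0.86, 0.43, -0.09], [0.84, 0.47, -0.08], [0.81, 0.52, -0.09], [0.77, 0.56, -0.08], [0.75, 0.61, -0.09], [0.71, 0.64, -0.09], [0.68, 0.69, -0.08], [0.63, 0.72, -0.09]], "roll": [-0.056, -0.055, -0.056, -0.056, -0.055, -0.056, -0.055, -0.056, -0.056, -0.055]}
{"linear": [[0.6, 0.75, -0.08], [0.55, 0.79, -0.09], [0.5, 0.82, -0.09], [0.47, 0.84, -0.08], [0.41, 0.87, -0.09], [0.36, 0.89, -0.08]], "roll": [-0.056, -0.055, -0.056, -0.056, -0.055, -0.056]}
```

>>> apply_moves:
  linear:
    - [0.69,-0.66,-0.09]
    - [0.73,-0.63,-0.08]
    - [0.77,-0.58,-0.09]
    - [0.79,-0.54,-0.08]
    - [0.83,-0.5,-0.09]
    - [0.85,-0.45,-0.09]
    - [0.87,-0.4,-0.08]
    - [0.89,-0.35,-0.09]
    - [0.92,-0.3,-0.08]
    - [0.92,-0.25,-0.09]
  roll: [-0.056,-0.055,-0.056,-0.055,-0.056,-0.056,-0.055,-0.056,-0.055,-0.056]
  jaw: [-1,-1,-1,-1,-1,-1,-1,-1,-1,-1]

```text
time: 2.28
eef_pos: [0.2978, -0.3892, 0.2444]
orientation: [[0.661, 0.75, 0.0], [0.75, -0.661, -0.0], [-0.0, 0.0, -1.0]]
wrist_force: [-0.0, 0.2, -0.8]
gripper_width: 0.0882
gripper_force: 0.0
```

>>> apply_moves:
  linear:
    - [0.94,-0.2,-0.09]
    - [0.95,-0.15,-0.08]
    - [0.96,-0.09,-0.09]
    - [0.96,-0.04,-0.08]
    - [0.96,0.01,-0.09]
    - [0.96,0.07,-0.08]
    - [0.95,0.12,-0.09]
    - [0.95,0.17,-0.09]
    - [0.93,0.23,-0.08]
    - [0.92,0.28,-0.09]
  roll: [-0.056,-0.055,-0.056,-0.055,-0.056,-0.056,-0.055,-0.056,-0.056,-0.055]
  jaw: [-1,-1,-1,-1,-1,-1,-1,-1,-1,-1]

```text
time: 3.12
eef_pos: [0.4166, -0.1802, 0.266]
orientation: [[0.165, 0.986, 0.0], [0.986, -0.165, -0.0], [-0.0, 0.0, -1.0]]
wrist_force: [0.1, -0.5, -0.1]
gripper_width: 0.0879
gripper_force: 0.0
```

>>> apply_moves:
  linear:
    - [0.91,0.32,-0.08]
    - [0.88,0.38,-0.09]
    - [0.86,0.43,-0.09]
    - [0.84,0.47,-0.08]
    - [0.81,0.52,-0.09]
    - [0.77,0.56,-0.08]
    - [0.75,0.61,-0.09]
    - [0.71,0.64,-0.09]
    - [0.68,0.69,-0.08]
    - [0.63,0.72,-0.09]
  roll: [-0.056,-0.055,-0.056,-0.056,-0.055,-0.056,-0.055,-0.056,-0.056,-0.055]
  jaw: [-1,-1,-1,-1,-1,-1,-1,-1,-1,-1]

```text
time: 3.95
eef_pos: [0.5352, 0.0288, 0.2874]
orientation: [[-0.38, 0.925, 0.0], [0.925, 0.38, -0.0], [-0.0, 0.0, -1.0]]
wrist_force: [-0.1, -0.5, 0.3]
gripper_width: 0.0875
gripper_force: 0.0
```

>>> apply_moves:
  linear:
    - [0.6,0.75,-0.08]
    - [0.55,0.79,-0.09]
    - [0.5,0.82,-0.09]
    - [0.47,0.84,-0.08]
    - [0.41,0.87,-0.09]
    - [0.36,0.89,-0.08]
  roll: [-0.056,-0.055,-0.056,-0.056,-0.055,-0.056]
  jaw: [-1,-1,-1,-1,-1,-1]

```text
time: 4.45
eef_pos: [0.6065, 0.1541, 0.3001]
orientation: [[-0.662, 0.749, 0.0], [0.749, 0.662, -0.0], [-0.0, 0.0, -1.0]]
wrist_force: [0.3, -0.2, -0.2]
gripper_width: 0.088
gripper_force: 0.0
```

```bash
cat > m2.py <<'E'
from h import *
import sys
c=optics.read_camera("wrist");W=cloud(c);save(c,sys.argv[1]);x,y,z=np.moveaxis(W,-1,0)
s=read_state();print(s["time"],np.round(s["eef_pos"],4),np.round(s["qpos"],1),np.round(-np.array(c["R"]).T@c["t"],3))
k=(z>.225)&(z<.26)&(np.hypot(x-.636,y-.1185)<.07);P=W[k]
print("knob",k.sum(),np.median(P,0) if len(P) else 0,cv2.minEnclosingCircle(P[:,:2].astype(np.float32)) if len(P) else 0)
t=(z>.24)&k
if t.sum()>3: print("knobtop",t.sum(),cv2.minEnclosingCircle(W[t][:,:2].astype(np.float32)),z[t].mean())
E
python3 m2.py w1.png
```

```text
4.5 [0.6085 0.1574 0.3005] [ 13.4  20.2  88.8   0.1  70.9 -28.4] [0.563 0.203 0.462]
knob 497 [0.60444402 0.15379653 0.24412415] ((0.6060521602630615, 0.15221814811229706), 0.010139611549675465)
knobtop 413 ((0.6061292290687561, 0.152286559343338), 0.010052998550236225) 0.24418349769719
```

View pics/w1.png

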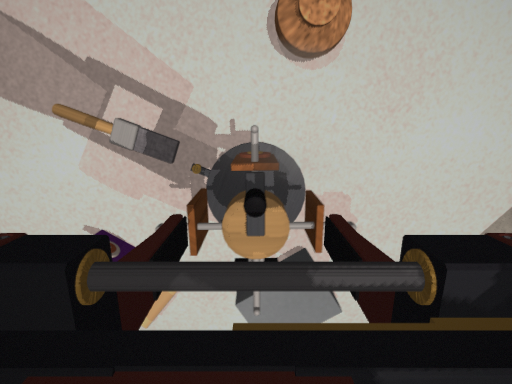

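The wrist view shows the knob at (255,205), the brass pointer end at (196,169), the head disc at (256,225) and the empty hook at the bottom, (257,300).

```bash
cat > m3.py <<'E'
from m1 import circ
from h import *
E
python3 - <<'E'
from h import *
from plan import *
from scipy.optimize import least_squares
c=optics.read_camera("wrist");W=cloud(c);I=c["image"].astype(int);x,y,z=np.moveaxis(W,-1,0)
print(now())
u,v=np.meshgrid(range(512),range(384))
br=(abs(u-196)<9)&(abs(v-169)<7)&(I[...,0]>I[...,2]*1.7)&(I[...,0]>60);print("brass",br.sum(),np.median(W[br],0),W[br].min(0),W[br].max(0))
hd=(z>.17)&(z<.2)&(I[...,0]>I[...,2]*1.4)&(v<262)&(np.hypot(x-.636,y-.1185)<.05)
H=cv2.convexHull(W[hd][:,:2].astype(np.float32)).reshape(-1,2)
f=lambda q:np.hypot(H[:,0]-q[0],H[:,1]-q[1])-.038
print("head",hd.sum(),np.median(z[hd]),least_squares(f,[.636,.118],loss="soft_l1",f_scale=.001).x,cv2.minEnclosingCircle(H))
ft=(z>.014)&(z<.026)&(v<230)&(np.hypot(x-.636,y-.1185)<.1)
H=cv2.convexHull(W[ft][:,:2].astype(np.float32)).reshape(-1,2);H=H[(H[:,1]>.13)]
f=lambda q:np.hypot(H[:,0]-q[0],H[:,1]-q[1])-.085
print("foot",least_squares(f,[.636,.118],loss="soft_l1",f_scale=.001).x,len(H))
# far hook and opposite hook
for b in [(253,135,8,12),(257,300,8,14),(207,226,10,5),(298,226,9,5)]:
    m=(abs(u-b[0])<b[2])&(abs(v-b[1])<b[3])&(z>.15)&(z<.195)&(abs(I[...,0]-I[...,2])<40);print(b,m.sum(),np.median(W[m],0) if m.any() else 0)
E
```

```text
(array([0.60745521, 0.15558761, 0.30007032]), np.float64(131.5237616822439))
brass 66 [0.53428668 0.08194404 0.00753735] [0.52655881 0.07497347 0.00066727] [0.54198164 0.09004724 0.00947333]
head 2616 0.18116915634540076 [0.6360873  0.11847409] ((0.6358627080917358, 0.11835548281669617), 0.03823516145348549)
foot [0.63702145 0.10995659] 12
(253, 135, 8, 12) 140 [0.56850841 0.19371303 0.17352462]
(257, 300, 8, 14) 115 [0.70126916 0.04705358 0.17362632]
(207, 226, 10, 5) 133 [0.59879153 0.0855984  0.17289089]
(298, 226, 9, 5) 122 [0.67551578 0.15533596 0.17288128]
```

```bash
cat >> plan.py <<'E'
def avg(n=4):
    from workcell import optics
    P=[]
    for i in range(n): optics.read_camera("wrist");p,a=now();P.append([*p,a])
    P=np.array(P);print("avg",P.mean(0).round(4),"sd",P.std(0).round(4));m=P.mean(0);return m[:3],m[3]
E
python3 -c "
from plan import *
s=avg(5)
emit(line([.6061,.1524,.22],131.9,8,s))"
```

```text
avg [  0.6057   0.1528   0.2996 131.2914] sd [0.0004 0.0008 0.0001 0.0595]
{"linear": [[0.0, 0.0, 0.4], [-0.01, 0.0, 0.4], [0.0, 0.0, 0.39], [0.0, 0.0, 0.4], [0.0, 0.0, 0.4], [-0.01, 0.0, 0.4], [0.0, 0.0, 0.4], [0.0, 0.0, 0.4]], "roll": [-0.001, -0.002, -0.001, -0.001, -0.002, -0.001, -0.001, -0.002]}
```

>>> apply_moves:
  linear:
    - [0,0,0.4]
    - [0,0,0.4]
    - [0,0,0.4]
    - [0,0,0.4]
    - [0,0,0.4]
    - [0,0,0.4]
    - [0,0,0.4]
    - [0,0,0.4]
  roll: [-0.002,-0.002,-0.002,-0.002,0,0,0,0]
  jaw: [-0.3,-0.3,-0.3,-0.3,-0.3,-0.3,-0.3,-0.3]
  newtons: 20

```text
time: 5.47
eef_pos: [0.606, 0.153, 0.2187]
orientation: [[-0.666, 0.746, -0.0], [0.746, 0.666, -0.0], [0.0, -0.0, -1.0]]
wrist_force: [-0.3, 0.3, -0.3]
gripper_width: 0.0568
gripper_force: 0.0
```

>>> apply_moves:
  linear:
    - [0,0,0]
    - [0,0,0]
    - [0,0,0]
    - [0,0,0]
    - [0,0,0]
    - [0,0,0]
  roll: [0,0,0,0,0,0]
  jaw: [1,1,1,1,1,1]

```text
time: 5.97
eef_pos: [0.6063, 0.153, 0.2205]
orientation: [[-0.666, 0.746, 0.001], [0.746, 0.666, 0.0], [-0.0, 0.001, -1.0]]
wrist_force: [-6.4, -6.4, 3.7]
gripper_width: 0.0205
gripper_force: 4.5
```

>>> apply_moves:
  linear:
    - [0,0,0]
    - [0,0,0]
    - [0,0,0]
  roll: [0,0,0]
  jaw: [1,1,1]

```text
time: 6.22
eef_pos: [0.6062, 0.1529, 0.2204]
orientation: [[-0.666, 0.746, 0.0], [0.746, 0.666, -0.0], [-0.0, 0.0, -1.0]]
wrist_force: [-1.9, -0.0, 4.6]
gripper_width: 0.0194
gripper_force: 20.0
```

>>> apply_moves:
  linear:
    - [-0.009,0.176,0]
    - [-0.009,0.176,0]
    - [-0.009,0.176,0]
    - [-0.009,0.176,0]
    - [-0.009,0.176,0]
    - [-0.009,0.176,0]
    - [-0.009,0.176,0]
    - [-0.009,0.176,0]
    - [-0.009,0.176,0]
    - [-0.009,0.176,0]
  roll: [0.098,0.098,0.098,0.098,0.098,0.098,0.098,0.098,0.098,0.098]
  jaw: [1,1,1,1,1,1,1,1,1,1]

```text
time: 7.05
eef_pos: [0.6476, 0.1631, 0.2205]
orientation: [[0.253, 0.968, 0.001], [0.968, -0.253, 0.0], [0.0, 0.001, -1.0]]
wrist_force: [-1.1, -1.0, 4.4]
gripper_width: 0.0196
gripper_force: 20.0
```

>>> apply_moves:
  linear:
    - [-0.009,0.176,0]
    - [-0.009,0.176,0]
    - [-0.009,0.176,0]
    - [-0.009,0.176,0]
    - [-0.009,0.176,0]
    - [-0.009,0.176,0]
    - [-0.009,0.176,0]
    - [-0.009,0.176,0]
    - [-0.009,0.176,0]
    - [-0.009,0.176,0]
  roll: [0.098,0.098,0.098,0.098,0.098,0.098,0.098,0.098,0.098,0.098]
  jaw: [1,1,1,1,1,1,1,1,1,1]

```text
time: 7.88
eef_pos: [0.6795, 0.1344, 0.2205]
orientation: [[0.944, 0.329, 0.002], [0.329, -0.944, 0.001], [0.002, 0.0, -1.0]]
wrist_force: [1.3, 0.2, 2.5]
gripper_width: 0.0197
gripper_force: 20.0
```

```bash
cat > m4.py <<'E'
from h import *
from plan import *
import sys
print(read_state()["wrist_force"])
out=[]
for n in ["scene","side"]:
    c=optics.read_camera(n);W=cloud(c);I=c["image"].astype(int);x,y,z=np.moveaxis(W,-1,0);out.append(c["image"])
    m=(z>.15)&(z<.195)&(abs(x-.536)<.06)&(abs(y-.083)<.06)&(abs(I[...,0]-I[...,2])<40)&(I[...,0]>60)
    if m.sum()>4:
        P=W[m]-[.6361,.1184,0];r=np.hypot(P[:,0],P[:,1]);a=np.degrees(np.arctan2(P[:,1],P[:,0]))%360
        k=r>.075;print(n,"hook pts",k.sum(),np.median(a[k]),np.median(W[m][k],0),r.max(),z[m].max())
    br=(z<.03)&(z>-.01)&(I[...,0]>I[...,2]*1.7)&(I[...,0]>70)&(np.hypot(x-.534,y-.082)<.03)
    if br.any(): print("brass",br.sum(),np.median(W[br],0))
o=[cv2.resize(i[140:270,190 if k==0 else 150:][:, :140],(400,371),interpolation=cv2.INTER_CUBIC) for k,i in enumerate(out)]
cv2.imwrite("pics/"+sys.argv[1],cv2.cvtColor(np.hstack(o),cv2.COLOR_RGB2BGR))
E
python3 m4.py t1.png; python3 -c "
from plan import *
avg(3)"
```

```text
[1.30870378 0.21645799 2.51894845]
side hook pts 58 197.27908432655596 [0.54527841 0.08914431 0.17291562] 0.11105262102005924 0.18302992206563243
brass 25 [0.5335942  0.08402239 0.00785401]
avg [ 0.6796  0.1339  0.2205 19.6104] sd [0.     0.0001 0.     0.0235]
```

View pics/t1.png

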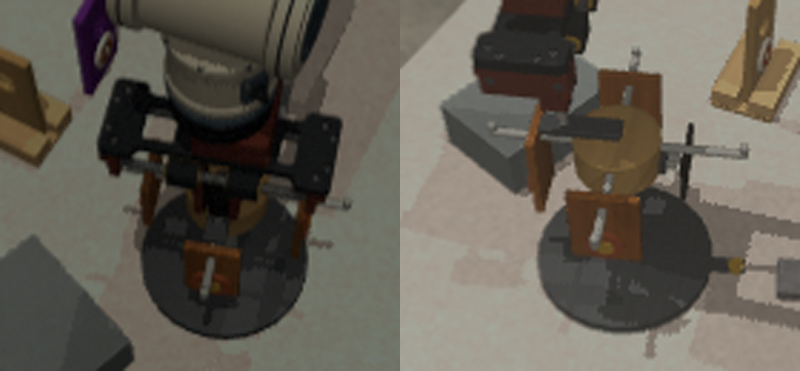

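>>> apply_moves:
  linear:
    - [0,0,0]
    - [0,0,0]
    - [0,0,0]
    - [0,0,0]
    - [0,0,-0.5]
    - [0,0,-1]
    - [0,0,-1]
    - [0,0,-1]
    - [0,0,-0.5]
  roll: [0,0,0,0,0,0,0,0,0]
  jaw: [-1,-1,-1,-1,-1,-1,-1,-1,-1]

```text
time: 8.88
eef_pos: [0.6795, 0.1346, 0.3244]
orientation: [[0.943, 0.334, 0.005], [0.334, -0.943, 0.001], [0.005, 0.001, -1.0]]
wrist_force: [0.0, -0.1, 0.5]
gripper_width: 0.0762
gripper_force: 0.0
```

```bash
python3 -c "
from plan import *
emit(line([.575,-.02,.32],93,12,(np.array([.6796,.1339,.3205]),19.6)))"
```

```text
{"linear": [[-0.5, 0.37, 0.0], [-0.54, 0.31, 0.0], [-0.56, 0.25, 0.0], [-0.59, 0.19, 0.01], [-0.61, 0.12, 0.0], [-0.62, 0.07, 0.0], [-0.62, -0.01, 0.0], [-0.61, -0.07, 0.0], [-0.61, -0.14, 0.01], [-0.59, -0.2, 0.0]], "roll": [-0.107, -0.107, -0.106, -0.107, -0.107, -0.107, -0.106, -0.107, -0.107, -0.107]}
{"linear": [[-0.56, -0.26, 0.0], [-0.53, -0.32, 0.0]], "roll": [-0.106, -0.107]}
```

>>> apply_moves:
  linear:
    - [-0.5,0.37,0.0]
    - [-0.54,0.31,0.0]
    - [-0.56,0.25,0.0]
    - [-0.59,0.19,0.01]
    - [-0.61,0.12,0.0]
    - [-0.62,0.07,0.0]
    - [-0.62,-0.01,0.0]
    - [-0.61,-0.07,0.0]
    - [-0.61,-0.14,0.01]
    - [-0.59,-0.2,0.0]
  roll: [-0.107,-0.107,-0.106,-0.107,-0.107,-0.107,-0.106,-0.107,-0.107,-0.107]
  jaw: [-1,-1,-1,-1,-1,-1,-1,-1,-1,-1]

```text
time: 9.72
eef_pos: [0.5902, 0.0057, 0.3195]
orientation: [[0.157, 0.988, -0.0], [0.988, -0.157, 0.0], [0.0, -0.0, -1.0]]
wrist_force: [-0.0, -0.2, 0.7]
gripper_width: 0.0875
gripper_force: 0.0
```

>>> apply_moves:
  linear:
    - [-0.56,-0.26,0.0]
    - [-0.53,-0.32,0.0]
    - [0,0,0]
    - [0,0,0]
    - [0,0,0]
  roll: [-0.106,-0.107,0,0,0]
  jaw: [-1,-1,-1,-1,-1]

```text
time: 10.13
eef_pos: [0.5738, -0.019, 0.3197]
orientation: [[-0.047, 0.999, 0.0], [0.999, 0.047, 0.0], [0.0, 0.0, -1.0]]
wrist_force: [0.0, 0.6, -0.3]
gripper_width: 0.0874
gripper_force: 0.0
```

```bash
python3 - <<'E'
from h import *
from plan import *
print(avg(3))
c=optics.read_camera("wrist");save(c,"w2.png");np.savez("w2.npz",W=cloud(c),I=c["image"])
E
```

```text
avg [ 5.73900e-01 -1.88000e-02  3.19500e-01  9.28016e+01] sd [0.     0.     0.0001 0.03  ]
(array([ 0.57385896, -0.01881864,  0.3194574 ]), np.float64(92.80158544939938))
```

View pics/w2.png

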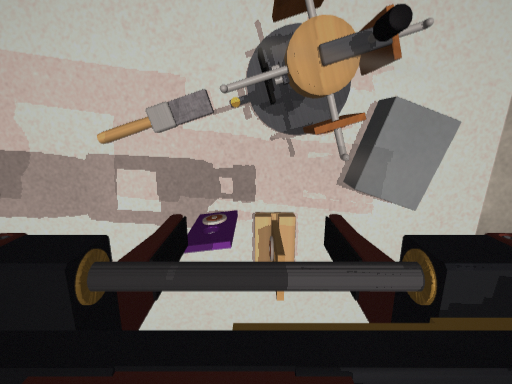

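The picture shows the empty hook from (285,72) to its tip at (224,89), the brass end at (236,103), the dark pad at about (268,75), and the stand at (275,235) between the fingers.

```bash
python3 - <<'E'
from h import *
from scipy.optimize import least_squares
d=np.load("w2.npz");W=d["W"];I=d["I"].astype(int);x,y,z=np.moveaxis(W,-1,0)
u,v=np.meshgrid(range(512),range(384))
hd=(z>.165)&(z<.2)&(I[...,0]>I[...,2]*1.4)&(np.hypot(u-322,v-56)<48)
H=cv2.convexHull(W[hd][:,:2].astype(np.float32)).reshape(-1,2)
ax=least_squares(lambda q:np.hypot(H[:,0]-q[0],H[:,1]-q[1])-.038,[.636,.118],loss="soft_l1",f_scale=.001).x
print("axis",ax,cv2.minEnclosingCircle(H),np.median(z[hd]))
br=(abs(u-236)<9)&(abs(v-103)<8)&(I[...,0]>I[...,2]*1.7)&(I[...,0]>70)&(z<.03)
def pol(p):p=np.asarray(p)[...,:2]-ax;return np.hypot(p[...,0],p[...,1]),np.degrees(np.arctan2(p[...,1],p[...,0]))%360
print("brass",br.sum(),np.median(W[br],0),pol(np.median(W[br],0)))
hk=(z>.155)&(z<.195)&(u>215)&(u<290)&(v>60)&(v<98)&(abs(I[...,0]-I[...,2])<40)
r,a=pol(W)
for lo in np.arange(.045,.118,.006):
    m=hk&(r>=lo)&(r<lo+.006)&(abs(a-199)<8)&(I[...,0]>80)
    if m.any():print(round(lo,3),m.sum(),np.median(a[m]).round(2),np.percentile(z[m],[5,50,95]).round(4))
# pad
pd=(z>.12)&(z<.178)&(I.max(-1)<60)&(r>.04)&(r<.1)&(abs(a-199)<40)
c,s=np.cos(np.radians(199.5)),np.sin(np.radians(199.5));q=W[...,:2]-ax
along=q[...,0]*c+q[...,1]*s;lat=-q[...,0]*s+q[...,1]*c
m=pd&(abs(lat)>.008)&(abs(lat)<.027)&(z>.16)
print("pad",m.sum(),np.percentile(along[m],[2,10,50,90,98,100]).round(4),np.percentile(z[m],[5,50,95]))
m=m
for l in [(-.028,-.01),(.01,.028)]:
    k=m&(lat>l[0])&(lat<l[1]);print(l,k.sum(),np.percentile(along[k],[5,50,95]) if k.any() else 0)
st=(z>.018)&(z<.034)&(abs(u-275)<30)&(v>205)&(v<262);print("stand",st.sum(),cv2.minAreaRect(W[st][:,:2].astype(np.float32)*1000))
bt=(z>.13)&(z<.16)&(abs(u-275)<40)&(v>205);print("board top",bt.sum(),cv2.minAreaRect(W[bt][:,:2].astype(np.float32)*1000),np.median(z[bt])) if bt.sum()>3 else 0
E
```

```text
axis [0.63628137 0.11838221] ((0.6383768320083618, 0.11792966723442078), 0.0402044840157032) 0.18109826850389865
brass 76 [0.53463818 0.08182133 0.00772083] (np.float64(0.10801868749816831), np.float64(199.7835719268604))
0.045 74 201.18 [0.1573 0.1719 0.174 ]
0.051 49 200.16 [0.1585 0.1727 0.1742]
0.057 44 199.65 [0.1709 0.1729 0.1743]
0.063 39 199.81 [0.171  0.1727 0.1739]
0.069 42 199.75 [0.1715 0.1728 0.1743]
0.075 41 199.94 [0.1709 0.1731 0.1744]
0.081 45 199.89 [0.1703 0.1728 0.1742]
0.087 45 199.95 [0.1705 0.1731 0.1742]
0.093 44 199.94 [0.1709 0.173  0.1744]
0.099 45 199.95 [0.1702 0.1731 0.1766]
0.105 47 200.02 [0.1724 0.1803 0.1818]
0.111 4 199.78 [0.1785 0.1794 0.1795]
pad 177 [0.0398 0.0583 0.0604 0.0621 0.0622 0.0622] [0.16139172 0.17122008 0.17245071]
(-0.028, -0.01) 71 [0.05849652 0.06072242 0.06212494]
(0.01, 0.028) 80 [0.04300278 0.06024094 0.0620999 ]
stand 1361 ((615.1581420898438, -152.33676147460938), (72.08296203613281, 88.17485046386719), 3.063382625579834)
board top 170 ((614.4628295898438, -156.95294189453125), (9.843626022338867, 70.97994232177734), 2.5760910511016846) 0.145313291620203
```

>>> apply_moves:
  linear:
    - [-0.7,0.17,0.3]
    - [-0.7,0.17,0.3]
    - [-0.7,0.17,0.3]
    - [-0.7,0.17,0.3]
    - [-0.7,0.17,0.3]
    - [-0.7,0.17,0.3]
    - [-0.7,0.17,0.3]
    - [-0.7,0.17,0.3]
    - [0,0,0]
    - [0,0,0]
  roll: [0,0,0,0,0,0,0,0,0,0]
  jaw: [0,0,0,0,0,0,0,0,0,0]

```text
time: 11.17
eef_pos: [0.6144, -0.1579, 0.2586]
orientation: [[-0.049, 0.999, -0.001], [0.999, 0.049, 0.001], [0.001, -0.001, -1.0]]
wrist_force: [0.6, 0.6, -1.0]
gripper_width: 0.0438
gripper_force: 0.0
```

```bash
python3 - <<'E'
from h import *
from plan import *
p,a=avg(3)
c=optics.read_camera("wrist");W=cloud(c);x,y,z=np.moveaxis(W,-1,0)
bt=(z>.125)&(z<.16)&(x>.59)&(x<.64)&(y>-.21)&(y<-.1);print("board top",bt.sum(),cv2.minAreaRect(W[bt][:,:2].astype(np.float32)*1000) if bt.sum()>3 else 0)
emit(line([.6145,-.157,.122],92.8,10,(p,a)))
E
```

```text
avg [ 0.6145 -0.157   0.2595 92.857 ] sd [0.     0.0002 0.0003 0.0259]
board top 609 ((615.1139526367188, -157.1436767578125), (9.251967430114746, 70.33242797851562), 2.786638021469116)
{"linear": [[0.0, 0.0, 0.55], [0.0, 0.0, 0.55], [0.0, 0.0, 0.55], [0.0, 0.0, 0.55], [0.0, 0.0, 0.55], [0.0, 0.0, 0.55], [0.0, 0.0, 0.55], [0.0, 0.0, 0.55], [0.0, 0.0, 0.55], [0.0, 0.0, 0.55]], "roll": [0.0, 0.0, 0.0, 0.0, 0.0, 0.001, 0.0, 0.0, 0.0, 0.0]}
```

>>> apply_moves:
  linear:
    - [0,0.02,0.55]
    - [0,0,0.55]
    - [0,0,0.55]
    - [0,0,0.55]
    - [0,0,0.55]
    - [0,0,0.55]
    - [0,0,0.55]
    - [0,0,0.55]
    - [0,0,0.55]
    - [0,0,0.55]
  roll: [0,0,0,0,0,0,0,0,0,0]
  jaw: [0,0,0,0,0,0,0,0,0,0]
  newtons: 40

```text
time: 12.2
eef_pos: [0.6152, -0.157, 0.1216]
orientation: [[-0.051, 0.999, 0.001], [0.999, 0.051, -0.0], [-0.0, 0.001, -1.0]]
wrist_force: [0.0, 0.4, -0.6]
gripper_width: 0.0438
gripper_force: 0.0
```

>>> apply_moves:
  linear:
    - [0,0,0]
    - [0,0,0]
    - [0,0,0]
    - [0,0,0]
    - [0,0,0]
    - [0,0,0]
    - [0,0,0]
    - [0,0,0]
  roll: [0,0,0,0,0,0,0,0]
  jaw: [1,1,1,1,1,1,1,1]

```text
time: 12.87
eef_pos: [0.6154, -0.1577, 0.1228]
orientation: [[-0.05, 0.999, 0.001], [0.999, 0.05, -0.0], [-0.0, 0.001, -1.0]]
wrist_force: [-0.3, -0.2, 5.1]
gripper_width: 0.01
gripper_force: 40.0
```

>>> apply_moves:
  linear:
    - [0,0,-0.2]
    - [0,0,-0.5]
    - [0,0,-0.8]
    - [0,0,-1]
    - [0,0,-1]
    - [0,0,-1]
    - [0,0,-1]
    - [0,0,-0.5]
    - [0,0,0]
  roll: [0,0,0,0,0,0,0,0,0]
  jaw: [1,1,1,1,1,1,1,1,1]

```text
time: 13.62
eef_pos: [0.6165, -0.158, 0.2759]
orientation: [[-0.05, 0.999, 0.006], [0.999, 0.05, -0.002], [-0.002, 0.006, -1.0]]
wrist_force: [0.4, -0.7, -0.8]
gripper_width: 0.0094
gripper_force: 40.0
```

```bash
python3 -c "
from plan import *
s=avg(3)
a=line([.5092,.0727,.272],109.8,12,s)
emit(a+line([.5092,.0727,.202],109.8,5,a[-1])[1:])"
```

```text
avg [ 0.6147 -0.1574  0.2719 92.8659] sd [0.0006 0.0002 0.0012 0.0029]
{"linear": [[0.78, -0.31, 0.0], [0.8, -0.3, 0.0], [0.79, -0.27, 0.0], [0.81, -0.25, 0.0], [0.81, -0.24, 0.0], [0.82, -0.21, 0.0], [0.82, -0.2, 0.0], [0.82, -0.17, 0.0], [0.83, -0.15, 0.0], [0.84, -0.14, 0.0]], "roll": [-0.025, -0.024, -0.025, -0.025, -0.024, -0.025, -0.024, -0.025, -0.025, -0.024]}
{"linear": [[0.83, -0.11, 0.0], [0.84, -0.09, -0.01], [0.0, 0.0, 0.56], [0.0, 0.0, 0.56], [0.0, 0.0, 0.56], [0.0, 0.0, 0.56], [0.0, 0.0, 0.56]], "roll": [-0.025, -0.025, 0.0, 0.0, 0.0, 0.0, 0.0]}
```

>>> apply_moves:
  linear:
    - [0.78,-0.31,0.0]
    - [0.8,-0.3,0.0]
    - [0.79,-0.27,0.0]
    - [0.81,-0.25,0.0]
    - [0.81,-0.24,0.0]
    - [0.82,-0.21,0.0]
    - [0.82,-0.2,0.0]
    - [0.82,-0.17,0.0]
    - [0.83,-0.15,0.0]
    - [0.84,-0.14,0.0]
  roll: [-0.025,-0.024,-0.025,-0.025,-0.024,-0.025,-0.024,-0.025,-0.025,-0.024]
  jaw: [1,1,1,1,1,1,1,1,1,1]

```text
time: 14.6
eef_pos: [0.5253, 0.0352, 0.2699]
orientation: [[-0.293, 0.956, -0.004], [0.956, 0.293, -0.0], [0.001, -0.004, -1.0]]
wrist_force: [0.5, 0.1, -0.7]
gripper_width: 0.0095
gripper_force: 40.0
```

>>> apply_moves:
  linear:
    - [0.83,-0.11,0.0]
    - [0.84,-0.09,0]
    - [0,0,0]
    - [0,0,0.4]
    - [0.0,0.0,0.6]
    - [0.0,0.0,0.6]
    - [0.0,0.0,0.6]
    - [0.0,0.0,0.6]
    - [0,0,0]
    - [0,0,0]
  roll: [-0.025,-0.025,0.0,0.0,0.0,0.0,0.0,0,0,0]
  jaw: [1,1,1,1,1,1,1,1,1,1]

```text
time: 15.43
eef_pos: [0.5087, 0.0717, 0.2003]
orientation: [[-0.338, 0.941, -0.003], [0.941, 0.338, -0.001], [0.001, -0.003, -1.0]]
wrist_force: [1.1, 0.7, -0.5]
gripper_width: 0.0095
gripper_force: 40.0
```

```bash
cat > m5.py <<'E'
from h import *
from plan import *
import sys
p,a=avg(3)
ax=np.array([.6362,.1184]);t=np.radians(199.8);e=np.array([np.cos(t),np.sin(t)]);l=np.array([-e[1],e[0]])
q=p[:2]-ax;print("TCP along",q@e,"lat",q@l,"z",p[2],"psi",a,"F",np.round(read_state()["wrist_force"],1),read_state()["gripper_width"],"t",read_state()["time"])
o=[]
for n in ["scene","side"]:
    c=optics.read_camera(n);W=cloud(c);I=c["image"].astype(int);o.append(c["image"])
    Q=W[...,:2]-ax;al=Q@e;la=Q@l;z=W[...,2]
    b=(abs(al-q@e)<.012)&(abs(la)<.05)&(z>.06)&(z<.186)&(I[...,0]>I[...,2]*1.3)
    if b.sum()>10:
        print(n,"board",b.sum(),"lat",np.percentile(la[b],[1,99]).round(4),"along",np.percentile(al[b],[2,50,98]).round(4),"z",np.percentile(z[b],[1,99]).round(4))
s=[cv2.resize(i[y0:y0+130,x0:x0+140],(400,371),interpolation=cv2.INTER_CUBIC) for i,(y0,x0) in zip(o,[(120,190),(120,190)])]
cv2.imwrite("pics/"+sys.argv[1],cv2.cvtColor(np.hstack(s),cv2.COLOR_RGB2BGR))
E
python3 m5.py t2.png
```

```text
avg [5.098000e-01 7.210000e-02 2.019000e-01 1.097777e+02] sd [0.0003 0.0001 0.0004 0.0074]
TCP along 0.13459171604076717 lat 0.0007214517846307889 z 0.2018858161019957 psi 109.7777015068451 F [-0.8 -1.6 -1.8] 0.009686049758808433 t 15.5833
scene board 357 lat [-0.0338  0.0347] along [0.1283 0.1307 0.1331] z [0.0881 0.1808]
side board 134 lat [-0.037   0.0193] along [0.1299 0.1344 0.1445] z [0.086  0.1828]
```

View pics/t2.png

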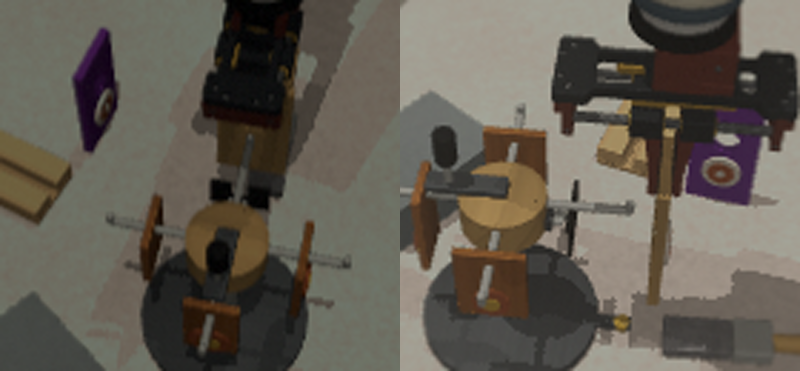

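Left: board faces the hook end at (240,165). Right: board is edge-on at (660,220), level with the hook tip at (630,207). All aligned, so I'll slide it on.

>>> apply_moves:
  linear:
    - [0,0.17,0]
    - [0,0.17,0]
    - [0,0.17,0]
    - [0,0.17,0]
    - [0,0.17,0]
    - [0,0.17,0]
    - [0,0.17,0]
    - [0,0.17,0]
    - [0,0.17,0]
    - [0,0.17,0]
  roll: [0,0,0,0,0,0,0,0,0,0]
  jaw: [1,1,1,1,1,1,1,1,1,1]

```text
time: 16.52
eef_pos: [0.5499, 0.0872, 0.2019]
orientation: [[-0.339, 0.941, -0.0], [0.941, 0.339, -0.0], [0.0, -0.0, -1.0]]
wrist_force: [0.0, 0.8, -1.2]
gripper_width: 0.0095
gripper_force: 40.0
```

```bash
python3 m5.py t3.png
```

```text
avg [5.502000e-01 8.730000e-02 2.019000e-01 1.098307e+02] sd [0.0004 0.0001 0.0001 0.0047]
TCP along 0.09150353762840441 lat 0.00013012365157217404 z 0.20192153522880185 psi 109.83066274799332 F [-0.6 -0.  -1. ] 0.009330225589006879 t 16.6667
scene board 181 lat [-0.0344  0.0348] along [0.0864 0.0883 0.0917] z [0.0913 0.1839]
side board 127 lat [-0.0376  0.0134] along [0.0884 0.0941 0.103 ] z [0.0864 0.184 ]
```

View pics/t3.png

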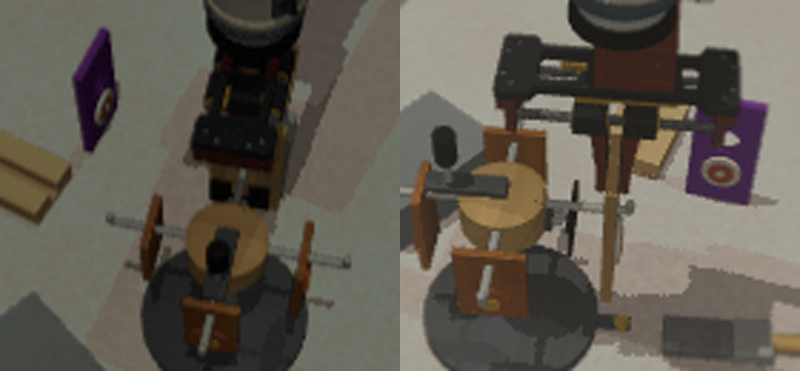

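The tip now shows on the outer side of the board, at (628,207). Next I lower it.

>>> apply_moves:
  linear:
    - [0,0,0.13]
    - [0,0,0.13]
    - [0,0,0.13]
    - [0,0,0.13]
    - [0,0,0]
    - [0,0,0]
  roll: [0,0,0,0,0,0]
  jaw: [1,1,1,1,1,1]

```text
time: 17.27
eef_pos: [0.5493, 0.087, 0.1887]
orientation: [[-0.339, 0.941, -0.0], [0.941, 0.339, -0.0], [0.0, -0.0, -1.0]]
wrist_force: [0.2, -0.1, -0.2]
gripper_width: 0.0096
gripper_force: 40.0
```

>>> apply_moves:
  linear:
    - [0,0.1,0]
    - [0,0.1,0]
    - [0,0.1,0]
    - [0,0.1,0]
    - [0,0.1,0]
    - [0,0.1,0]
    - [0,0.1,0]
    - [0,0.1,0]
    - [0,0,0]
    - [0,0,0]
  roll: [0,0,0,0,0,0,0,0,0,0]
  jaw: [1,1,1,1,1,1,1,1,1,1]

```text
time: 18.1
eef_pos: [0.5684, 0.0939, 0.1889]
orientation: [[-0.339, 0.941, -0.0], [0.941, 0.339, -0.0], [0.0, -0.0, -1.0]]
wrist_force: [-0.2, -0.1, -1.5]
gripper_width: 0.0098
gripper_force: 40.0
```

>>> apply_moves:
  linear:
    - [0,0.04,0]
    - [0,0.04,0]
    - [0,0.04,0]
    - [0,0,0]
    - [0,0,0]
    - [0,0,0]
  roll: [0,0,0,0,0,0]
  jaw: [1,1,1,1,1,1]

```text
time: 18.6
eef_pos: [0.571, 0.0949, 0.1889]
orientation: [[-0.339, 0.941, -0.0], [0.941, 0.339, 0.0], [0.0, -0.0, -1.0]]
wrist_force: [-0.6, 0.7, -1.4]
gripper_width: 0.0099
gripper_force: 40.0
```

>>> apply_moves:
  linear:
    - [0,0.04,0]
    - [0,0,0]
    - [0,0,0]
    - [0,0,0]
  roll: [0,0,0,0]
  jaw: [1,1,1,1]

```text
time: 18.93
eef_pos: [0.572, 0.0952, 0.1889]
orientation: [[-0.339, 0.941, -0.0], [0.941, 0.339, 0.0], [0.0, -0.0, -1.0]]
wrist_force: [-0.6, -0.1, -1.5]
gripper_width: 0.0099
gripper_force: 40.0
```

>>> apply_moves:
  linear:
    - [0,0.04,0]
    - [0,0,0]
    - [0,0,0]
    - [0,0,0]
  roll: [0,0,0,0]
  jaw: [1,1,1,1]

```text
time: 19.27
eef_pos: [0.573, 0.0955, 0.1889]
orientation: [[-0.339, 0.941, -0.0], [0.941, 0.339, -0.0], [-0.0, -0.0, -1.0]]
wrist_force: [-0.3, 0.4, -1.1]
gripper_width: 0.0098
gripper_force: 40.0
```

>>> apply_moves:
  linear:
    - [0,0.04,0]
    - [0,0,0]
    - [0,0,0]
    - [0,0,0]
  roll: [0,0,0,0]
  jaw: [1,1,1,1]

```text
time: 19.6
eef_pos: [0.5738, 0.0958, 0.1889]
orientation: [[-0.339, 0.941, -0.0], [0.941, 0.339, -0.0], [0.0, -0.0, -1.0]]
wrist_force: [0.1, -0.2, -1.5]
gripper_width: 0.0097
gripper_force: 40.0
```

>>> apply_moves:
  linear:
    - [0,0.04,0]
    - [0,0,0]
    - [0,0,0]
    - [0,0,0]
  roll: [0,0,0,0]
  jaw: [1,1,1,1]

```text
time: 19.93
eef_pos: [0.5745, 0.0961, 0.1888]
orientation: [[-0.339, 0.941, -0.001], [0.941, 0.339, -0.0], [0.0, -0.001, -1.0]]
wrist_force: [-1.6, -2.0, -0.1]
gripper_width: 0.0097
gripper_force: 40.0
```

>>> apply_moves:
  linear:
    - [0,0.04,0]
    - [0,0,0]
    - [0,0,0]
    - [0,0,0]
  roll: [0,0,0,0]
  jaw: [1,1,1,1]

```text
time: 20.27
eef_pos: [0.5754, 0.0964, 0.1888]
orientation: [[-0.339, 0.941, -0.001], [0.941, 0.339, -0.0], [0.0, -0.001, -1.0]]
wrist_force: [-3.6, -2.2, 0.7]
gripper_width: 0.0098
gripper_force: 40.0
```

>>> apply_moves:
  linear:
    - [0,0.03,0]
    - [0,0,0]
    - [0,0,0]
    - [0,0,0]
  roll: [0,0,0,0]
  jaw: [1,1,1,1]

```text
time: 20.6
eef_pos: [0.5759, 0.0966, 0.1888]
orientation: [[-0.339, 0.941, -0.001], [0.941, 0.339, -0.0], [0.0, -0.001, -1.0]]
wrist_force: [-4.1, -1.6, 2.1]
gripper_width: 0.0097
gripper_force: 40.0
```

>>> apply_moves:
  linear:
    - [0,0.04,0]
    - [0,0,0]
    - [0,0,0]
    - [0,0,0]
  roll: [0,0,0,0]
  jaw: [1,1,1,1]

```text
time: 20.93
eef_pos: [0.5764, 0.0968, 0.1887]
orientation: [[-0.339, 0.941, -0.002], [0.941, 0.339, -0.001], [0.0, -0.002, -1.0]]
wrist_force: [-6.3, -3.8, 3.2]
gripper_width: 0.0099
gripper_force: 40.0
```

```bash
python3 - <<'E'
from h import *
F=[]
for i in range(5): optics.read_camera("wrist");s=read_state();F.append(s["wrist_force"])
print(np.mean(F,0),np.std(F,0),np.mean(F,0)[:2]@[-.941,-.339],s["eef_pos"])
E
```

```text
[-6.50485109 -2.95918411  2.40996561] [0.25939541 0.35020519 0.57687668] 7.124228286344337 [0.57645411 0.09680017 0.18876143]
```

>>> apply_moves:
  linear:
    - [0,0,0]
    - [0,0,0]
    - [0,0,0]
    - [0,0,0]
    - [0,0,0]
    - [0,0,0]
    - [0,0,0]
    - [0,0,0]
    - [0,0,0]
    - [0,0,0]
  roll: [0,0,0,0,0,0,0,0,0,0]
  jaw: [1,1,1,1,1,1,1,1,1,1]

```text
time: 22.02
eef_pos: [0.5764, 0.0968, 0.1888]
orientation: [[-0.339, 0.941, -0.002], [0.941, 0.339, -0.001], [0.0, -0.002, -1.0]]
wrist_force: [-6.3, -3.1, 2.6]
gripper_width: 0.0094
gripper_force: 40.0
```

>>> apply_moves:
  linear:
    - [0,-0.05,0]
    - [0,-0.05,0]
    - [0,-0.05,0]
    - [0,0,0]
    - [0,0,0]
    - [0,0,0]
  roll: [0,0,0,0,0,0]
  jaw: [1,1,1,1,1,1]

```text
time: 22.52
eef_pos: [0.5742, 0.096, 0.1889]
orientation: [[-0.339, 0.941, 0.001], [0.941, 0.339, 0.0], [-0.0, 0.001, -1.0]]
wrist_force: [-0.8, -0.7, -0.8]
gripper_width: 0.0101
gripper_force: 40.0
```

>>> apply_moves:
  linear:
    - [0,0,0]
    - [0,0,0]
    - [0,0,0]
    - [0,0,0]
    - [0,0,0]
    - [0,0,0]
  roll: [0,0,0,0,0,0]
  jaw: [0.7,0.6,0.5,0.4,0.4,0.4]

```text
time: 23.02
eef_pos: [0.5741, 0.0959, 0.189]
orientation: [[-0.339, 0.941, 0.0], [0.941, 0.339, 0.0], [-0.0, 0.0, -1.0]]
wrist_force: [-0.9, -0.1, 0.5]
gripper_width: 0.0261
gripper_force: 0.0
```

Released cleanly. Now straight up and away.

>>> apply_moves:
  linear:
    - [0,0,-0.2]
    - [0,0,-0.4]
    - [0,0,-0.6]
    - [0,0,-0.8]
    - [0,0,-0.8]
    - [0,0,-0.8]
    - [0,0,-0.8]
    - [0,0,-0.4]
  roll: [0,0,0,0,0,0,0,0]
  jaw: [0.4,0.4,0.4,0.4,0.4,0.4,0.4,0.4]

```text
time: 23.68
eef_pos: [0.575, 0.096, 0.3126]
orientation: [[-0.339, 0.941, 0.005], [0.941, 0.339, 0.001], [-0.001, 0.004, -1.0]]
wrist_force: [-0.3, -0.9, -0.1]
gripper_width: 0.0267
gripper_force: 0.0
```

>>> apply_moves:
  linear:
    - [-0.8,0,0]
    - [-0.8,0,0]
    - [-0.8,0,0]
    - [-0.8,0,0]
    - [-0.8,0,0]
    - [-0.4,0,0]
    - [0,0,0]
    - [0,0,0]
    - [0,0,0]
    - [0,0,0]
  roll: [0,0,0,0,0,0,0,0,0,0]
  jaw: [0.4,0.4,0.4,0.4,0.4,0.4,0.4,0.4,0.4,0.4]

```text
time: 24.52
eef_pos: [0.6109, -0.0066, 0.309]
orientation: [[-0.34, 0.94, -0.0], [0.94, 0.34, 0.0], [0.0, -0.0, -1.0]]
wrist_force: [-0.9, -0.1, 0.6]
gripper_width: 0.0264
gripper_force: 0.0
```

```bash
python3 - <<'E'
from h import *
o=[]
for n in ["side","wrist"]:
    c=optics.read_camera(n);o.append(c["image"]);W=cloud(c);I=c["image"].astype(int);x,y,z=np.moveaxis(W,-1,0)
    ax=np.array([.6362,.1184]);t=np.radians(199.8);e=np.array([np.cos(t),np.sin(t)]);l=np.array([-e[1],e[0]])
    Q=W[...,:2]-ax;al=Q@e;la=Q@l
    b=(al>.055)&(al<.085)&(abs(la)<.045)&(z>.06)&(z<.23)&(I[...,0]>I[...,2]*1.3)
    print(n,b.sum(),"lat",np.percentile(la[b],[1,99]),"z",np.percentile(z[b],[1,99]),"al",np.percentile(al[b],[2,50,98]))
    h=(z>.16)&(z<.19)&(al>.08)&(al<.115)&(abs(la)<.012);print("hook lat",h.sum(),np.median(la[h]) if h.any() else 0)
    k=(z>.238)&(z<.252)&(np.hypot(Q[...,0],Q[...,1])<.07)
    if k.sum()>4: q=np.array(cv2.minEnclosingCircle(W[k][:,:2].astype(np.float32))[0])-ax;print("knob ang",np.degrees(np.arctan2(q[1],q[0])))
s=[cv2.resize(o[0][120:250,190:330],(400,371),interpolation=2),cv2.resize(o[1],(400,371))]
cv2.imwrite("pics/f.png",cv2.cvtColor(np.hstack(s),cv2.COLOR_RGB2BGR));print(read_state()["time"])
E
```

```text
side 333 lat [-0.0374598   0.03090347] z [0.07627014 0.21352681] al [0.05977085 0.0684763  0.07747096]
hook lat 49 -0.003159319169926078
knob ang 21.93848125466957
wrist 1069 lat [-0.03505299  0.03447903] z [0.12197849 0.21313337] al [0.06093882 0.06712258 0.0747348 ]
hook lat 265 0.0001252623859479109
knob ang 19.03373575403147
24.6167
```

View pics/f.png

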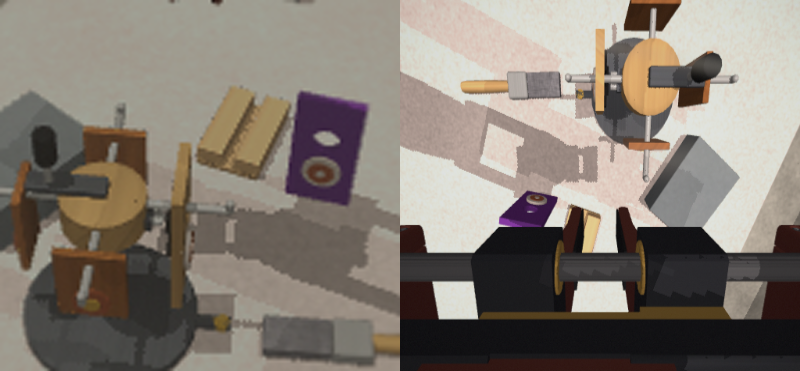

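The side view shows the board hanging upright on the hook at (180,225). In the wrist view, the hook tip (570,78) is still in line with the brass end (580,93), and the robot is clear.

```bash
python3 -c "
from workcell import ticket
print(ticket.close_job())"
```

```text
the job is handed in; nothing more can be done
None
```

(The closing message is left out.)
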